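Click the stock counter's thumbwheel round to its red tooth

ROBOT

A 6-joint arm with a two-finger parallel gripper is mounted at the origin on the work surface. World frame = base frame: x ahead of the robot, y to its left, z up, the work surface at z = 0. Lengths are in mm, angles in rad, forces in N, time in s.
With the tool pointing down it reaches from about 275 to 850 mm from the base axis. Payload 19 kg.
Tool frame: the origin (TCP) lies midway between the tips of the shut fingers; the grasp point (between the pads) lies 19 mm behind it; z points along the fingers, y is the line along which they close (so a half turn about z gives the same grasp; the last joint's range is limited). The gripper opens to 85 mm and grips with 20 to 120 N. Pads are 22 mm wide; open, the fingers measure 114 mm over their backs; the gripper's body (76 mm by 85 mm) begins 54 mm behind the grasp point. The pads swing forward as they close: fully open they stand 13 mm farther back than shut.
Start: joints at [1.206, 0.15, 1.437, -0, 1.554, -0.134], TCP at [131.541, 559.721, 231.267] pointing down, gripper open.
Joint ranges: [-2.8, 2.8], [-0.68, 2.1], [0.12, 2.68], [-1.39, 4.53], [0.16, 2.79], [-2.81, 2.81]. Speed limits (rad/s): [1.89, 1.89, 2.22, 3.01, 3.01, 3.01].

INTERFACE

Orientations are given as a 3x3 rotation matrix whose columns are the frame's x, y, z axes.
In Python, from station import manip, viewer, close_job gives the robot as it stands. The module is installed in compiled form; this text tells all that it offers.
- The arm moves only by the tool send_rows, never from a script. Its argument "steps" is a list of rows, each a list of 3 entries, a list of its own where there are three numbers: the finger opening in mm, from 0 to 85.4, then the shift along the tool's x, y, z in units of 60 mm (1.0 is 60 mm), then the turn, a rotation vector about the tool's x, y, z in degrees. A call has 1 to 10 rows; each row is the pose to reach, as a shift and turn from the pose commanded when the call began, along the tool's axes at that moment; what a row does not reach only later rows make up. A row lasts 1/8 s, in which the tool goes at most 62.5 mm and 10.7 degrees, less where a joint would pass 70% of its speed; a pose out of reach is approached as far as the arm can. A call with a gripper value outside its range is refused whole. The fingers move at their own pace and stop on an object; "grip_force" is the grip in N (left out, the last holds). Time passes only in rows, so rows that repeat a pose let the fingers close. It gives the time, the measured TCP pose, the force, the opening and the grip force at its end, in the units of the state.
- manip.state(): the state, without advancing time (a new reading comes with each control period).
- viewer.read_camera(name): name is "scene" or "top"; returns a dict with "color" (420x560x3 uint8, red, green, blue), "fx", "fy", "cx", "cy" (pixels), "k1" (the pictures are not rectified: a ray, as slopes to the right and down, at radius r is drawn at 1 + k1 r^2 times it, then the intrinsics apply), "extrinsics" (4x4, takes a point from world to camera coordinates). Camera axes: x right, y down, z forward; pixel columns grow to the right and rows downward; lengths in mm; the calibration is good to about 2 mm. A picture is of the moment at which its call begins. There is no depth.
- close_job(): hands the job in; it is judged then, once.
The state is a dict: "time": time; "joint_pos": joint angles; "dq": joint speeds; "joint_efforts": joint torques, N m; "tool_pos": TCP position; "eef_rot": TCP orientation; "contact_force": force on the tool from outside, world axes, zero at the start; "torque": the same for the moment, N m; "finger_gap": finger opening in mm; "finger_force": force on a finger pad.
Only numpy, scipy, OpenCV 4.12 (cv2) and the standard library are available. Lean on these libraries where they do the work, as an engineer would, in place of code of your own. Each camera call takes 0.05 s, during which the arm holds its last target. There are 200 camera calls.

TASK

Another case of corkscrews is complete, so bring the counter's six-toothed thumbwheel to its mark: flick its teeth along the edge with a fingertip, clockwise seen from above, until the red tooth clicks home in front of the brass pointer, and do not run past it. Work only on the edge, not on the brass knob in the middle; leave the things around it where they are, neither lifted nor pushed, and finish clear of everything.

Things in the scene. Friction and masses are not known exactly. Their poses are not given: they have to be found in the camera images.
- tally: The stock counter, a stand screwed down to the shop counter. Round cherry foot 112 mm across and 10 mm high, then a drum 92 mm across up to 30 mm high. Origin: centre of its underside, on the wheel's vertical axis. Its x axis points from the wheel's axis to the brass pointer, z up.
- wheel (a joint): Turn of the thumbwheel in rad, growing clockwise seen from above. It clicks into a rest at every multiple of 1.047 (60 degrees) and starts two to four clicks short (about -2.09, -3.14 or -4.19); at 0 the red tooth stands at the pointer. Pushed past half a click it snaps to the next rest by itself; about 2 to 4 N on a tooth is enough.
- wheel_centre (a point): Centre of the wheel's upper face, on its axis, 50 mm above the shop counter. Brass disc of 42 mm radius, cream face, 38 to 50 mm above the shop counter, with six straight teeth 60 degrees apart. At rest one tooth lies along the pointer direction. Beyond 47 mm from the axis the gaps between teeth are open down to the foot.
- red_tooth (a point): Upper outer end of the red tooth, 64 mm from the axis, 52 mm above the shop counter. The other five teeth are cream, all alike: 64 mm out from the axis, 10 mm wide along the edge, 36 to 52 mm above the shop counter. A red bar on the wheel's face runs to the red tooth.
- pointer_tip (a point): Tip of the brass pointer, 69 mm from the wheel's axis and 46 mm high, aimed at the axis. Its post, 12 mm wide and 50 mm high, stands 77 to 83 mm from the axis on a low arm from the foot.
- knob: Brass knob on the middle of the wheel, turning with it: a 12 mm stem with an 18 mm ball, top 75 mm above the shop counter. Its origin lies on the axis at the shop counter's height. Not to be touched.
- funnel: Loose brass bottle-neck funnel standing mouth down, 72 mm across the mouth, 75 mm high. Origin: centre of its underside. Bystander.
- dish: Loose turquoise faience cork dish (empty), 90 mm across, 30 mm high. Origin: centre of its underside. Bystander.
- stopper: Loose heavy crystal stopper standing on its head, 54 mm across, 55 mm high. Origin: centre of its underside. Bystander.
- corkscrew: Loose steel two-pronged butler's corkscrew lying flat: cross handle 62 mm by 24 mm, 12 mm thick, ring behind it and prongs ahead along its x axis, 140 mm long overall. Origin: on its underside, about the middle. Bystander.
Things that resemble listed ones, but are neither listed nor needed, are in the scene too. Leave any purple look-alike of the tally alone.

How it is judged:
By the outcome, as a careful person would: the job done as asked, in the order asked, and still so for the second after the job is handed in, with the robot touching nothing.
It also fails if it takes over 51 s, if anything falls off the work surface, if the arm or the gripper's body presses on something with over 40 N, if the wrist force passes 120 N, or if a joint passes its speed limit or range.

## Working session

There is one attempt and no reset: what is moved stays moved. The work goes in short steps, Python scripts to look and compute and a tool call to move; the robot and the scene stay as the last step left them, time stands still between calls to the robot, and variables do not carry over. Pictures are saved under pics/ and viewed, at most 10 in all, crops included, and the job is handed in when it is done.

Besides the shell and the picture viewer there is one more tool, called after ">>>" in YAML: its name, and indented under it one key for each argument. send_rows: Moves the arm, as the interface text tells. Its arguments: {"type":"object","properties":{"steps":{"type":"array"},"grip_force":{"type":"number"}},"required":["steps"]}

```bash
mkdir -p pics; python3 - <<'E'
from station import manip, viewer
import cv2,pickle
d={}
for n in("scene","top"):
    c=viewer.read_camera(n); d[n]=c
    cv2.imwrite(f"pics/{n}1.png",c["color"][:,:,::-1])
    print(n,c["fx"],c["cx"],c["cy"],c["k1"],c["extrinsics"].round(3).tolist())
pickle.dump(d,open("c1.pkl","wb"))
s=manip.state();print(s["time"],s["tool_pos"],s["eef_rot"],s["finger_gap"])
E
```

```text
scene 426.9917160882638 278.0857443978382 201.75726117175654 0.021100293830818375 [[0.363, 0.932, 0.005, -178.748], [0.538, -0.205, -0.817, -306.759], [-0.761, 0.299, -0.576, 1384.38], [0.0, 0.0, 0.0, 1.0]]
top 488.6098007387078 279.399110445753 216.93877389883465 -0.08420515834720585 [[0.031, -1.0, -0.003, -81.536], [-0.973, -0.03, -0.227, 630.599], [0.227, 0.01, -0.974, 1019.545], [0.0, 0.0, 0.0, 1.0]]
0.1 [131.47672699 559.54260307 230.74324794] [[-9.73479891e-01  2.28772292e-01 -3.73713043e-04]
 [ 2.28772561e-01  9.73479359e-01 -1.02652096e-03]
 [ 1.28962382e-04 -1.08479280e-03 -9.99999403e-01]] 85.49688411522317
```

View pics/top1.png

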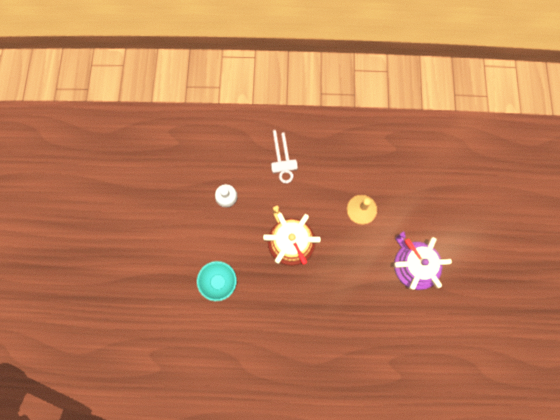

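View pics/scene1.png

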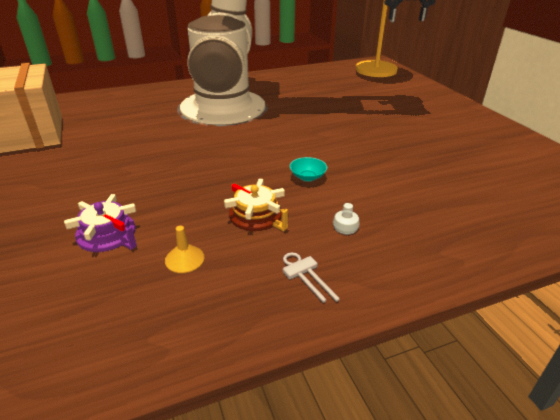

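The tally is at top pixel (292,238), with its pointer at (277,210). The red tooth at (305,262) is opposite the pointer, so it is three clicks short. The purple look-alike is at (424,262). Around the tally are the funnel (362,208), stopper (226,195), dish (217,281) and corkscrew (285,160).

```bash
cat >h.py <<'E'
import numpy as np,cv2
def ray(c,u,v,z):
    K=np.array([[c["fx"],0,c["cx"]],[0,c["fy"],c["cy"]],[0,0,1.]])
    a=cv2.undistortPoints(np.array([[[u,v]]],float),K,np.array([c["k1"],0,0,0.]))[0,0]
    # k1 model: drawn = ray*(1+k1 r^2)
    E=c["extrinsics"];R,t=E[:3,:3],E[:3,3]
    o=-R.T@t;d=R.T@np.array([a[0],a[1],1]);return (o+d*(z-o[2])/d[2])
def proj(c,p):
    K=np.array([[c["fx"],0,c["cx"]],[0,c["fy"],c["cy"]],[0,0,1.]])
    E=c["extrinsics"]
    return cv2.projectPoints(np.array([p],float),cv2.Rodrigues(E[:3,:3])[0],E[:3,3],K,np.array([c["k1"],0,0,0.]))[0][0,0]
E
python3 - <<'E'
from h import *
import pickle
d=pickle.load(open("c1.pkl","rb"))
boxes={"top":(255,200,330,275),"scene":(215,175,295,235)}
for n in d:
    c=d[n];im=c["color"];x0,y0,x1,y1=boxes[n]
    cr=im[y0:y1,x0:x1].astype(int)
    r,g,b=cr[...,0],cr[...,1],cr[...,2]
    cream=((r>200)&(g>190)&(b>130)); red=(r>150)&(g<50)&(b<50)
    m=(cream|red).astype(np.uint8)
    nc,l,st,ce=cv2.connectedComponentsWithStats(m)
    k=1+np.argmax(st[1:,4]); ys,xs=np.nonzero(l==k)
    P=np.array([ray(c,x+x0,y+y0,51) for x,y in zip(xs,ys)])[:,:2]
    (cx,cy),rad=cv2.minEnclosingCircle(P.astype(np.float32))
    rr=np.nonzero(red);R=np.array([ray(c,x+x0,y+y0,51) for y,x in zip(*rr)])[:,:2]
    print(n,"mean",P.mean(0),"circ",cx,cy,rad,"red",R.mean(0),len(R))
    C=np.array([cx,cy]); q=P-C; rd=np.hypot(*q.T); th=np.degrees(np.arctan2(q[:,1],q[:,0]))[rd>48]
    print("tooth phase mod60",np.degrees(np.angle(np.exp(6j*np.radians(th)).mean()))/6)
    q=R-C;print("red ang",np.degrees(np.arctan2(*q.mean(0)[::-1])))
    big=cv2.resize(im[y0:y1,x0:x1,::-1],None,fx=5,fy=5,interpolation=cv2.INTER_CUBIC);cv2.imwrite(f"pics/crop_{n}.png",big)
def on(n,u,v,z):print(n,u,v,z,ray(d[n],u,v,z))
on("top",226,195,30);on("top",217,281,20);on("top",362,208,20);on("top",424,262,50);on("top",285,165,12)
on("top",276,209,46)
E
```

```text
scene mean [589.67187543 -91.83446604] circ 586.5901489257812 -90.0430908203125 64.02946472167969 red [ 546.98451034 -115.05991147] 70
tooth phase mod60 29.955278173782144
red ang -147.72152932562736Traceback (most recent call last):
  File "<stdin>", line 15, in <module>
IndexError: too many indices for array: array is 1-dimensional, but 2 were indexed
```

```bash
cat >meas.py <<'E'
from h import *
boxes={"top":(255,200,330,275),"scene":(215,175,295,235)}
def meas(n,c):
    im=c["color"];x0,y0,x1,y1=boxes[n]
    cr=im[y0:y1,x0:x1].astype(int)
    r,g,b=cr[...,0],cr[...,1],cr[...,2]
    cream=((r>200)&(g>190)&(b>130)); red=(r>150)&(g<r*.3)&(b<r*.3)
    m=(cream|red).astype(np.uint8)
    nc,l,st,ce=cv2.connectedComponentsWithStats(m)
    k=1+np.argmax(st[1:,4]); ys,xs=np.nonzero(l==k)
    P=np.array([ray(c,x+x0,y+y0,51) for x,y in zip(xs,ys)])[:,:2]
    (cx,cy),rad=cv2.minEnclosingCircle(P.astype(np.float32))
    C=np.array([cx,cy]); q=P-C; rd=np.hypot(*q.T); th=np.degrees(np.arctan2(q[:,1],q[:,0]))[rd>48]
    ph=np.degrees(np.angle(np.exp(6j*np.radians(th)).mean()))/6
    rr=np.nonzero(red);R=np.array([ray(c,x+x0,y+y0,51) for y,x in zip(*rr)]).reshape(-1,3)[:,:2]
    q=R-C;print(n,"C",C,rad,"mean",P.mean(0),"phase",ph,"red",np.degrees(np.arctan2(*q.mean(0)[::-1])) if len(R) else None,len(R))
E
python3 - <<'E'
from meas import *
import pickle
d=pickle.load(open("c1.pkl","rb"))
for n in d:
    meas(n,d[n])
    x0,y0,x1,y1=boxes[n]
    cv2.imwrite(f"pics/crop_{n}.png",cv2.resize(d[n]["color"][y0:y1,x0:x1,::-1],None,fx=7,fy=7,interpolation=cv2.INTER_CUBIC))
print(d["top"]["color"][258,303],d["top"]["color"][255,302])
def on(n,u,v,z):print(n,u,v,z,ray(d[n],u,v,z).round(0))
on("top",226,195,30);on("top",217,281,20);on("top",362,208,20);on("top",424,262,50);on("top",285,165,12)
on("top",276,209,46)
E
```

```text
scene C [586.59014893 -90.04309082] 64.02946472167969 mean [589.49373795 -91.86007852] phase 29.781670426768596 red -148.37762906689034 74
top C [591.20031738 -89.84119415] 65.447509765625 mean [593.10383106 -88.7114753 ] phase 29.43430046138599 red -154.11241301298185 11
[255  91  91] [255  88  84]
top 226 195 30 [692.  65.  30.]
top 217 281 20 [491.  76.  20.]
top 362 208 20 [ 673. -256.   20.]
top 424 262 50 [ 544. -390.   50.]
top 285 165 12 [777. -71.  12.]
top 276 209 46 [657. -54.  46.]
```

View pics/crop_top.png

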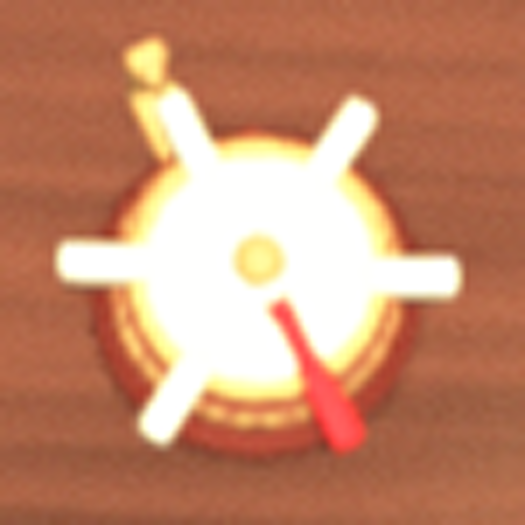

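Measured: centre is about (589,-90). The outer radius comes out at 64-65 mm against the given 64. Pointer direction is about +29.5°, and the red tooth at about -150° is three clicks short. I'll shut the fingers and move to above the robot-side gap at 180°.

>>> send_rows:
  steps:
    - [0, [-8.83, -9.06, 0], [0, 0, 16.8]]
    - [0, [-8.83, -9.06, 0], [0, 0, 16.8]]
    - [0, [-8.83, -9.06, 0], [0, 0, 16.8]]
    - [0, [-8.83, -9.06, 0], [0, 0, 16.8]]
    - [0, [-8.83, -9.06, 0], [0, 0, 16.8]]
    - [0, [-8.83, -9.06, 0], [0, 0, 16.8]]
    - [0, [-8.83, -9.06, 0], [0, 0, 16.8]]
    - [0, [-8.83, -9.06, 0], [0, 0, 16.8]]
    - [0, [-8.83, -9.06, 0], [0, 0, 16.8]]
    - [0, [-8.83, -9.06, 0], [0, 0, 16.8]]

```text
time: 1.35
tool_pos: [454.4, 22.1, 231.3]
eef_rot: [[-0.866, 0.501, 0.0], [0.501, 0.866, 0.0], [-0.0, 0.0, -1.0]]
contact_force: [1.6, 2.2, -0.7]
finger_gap: 0.3
finger_force: 0.0
```

>>> send_rows:
  steps:
    - [0, [-1.9, -1.04, 0], [0, 0, 0]]
    - [0, [-1.9, -1.04, 0], [0, 0, 0]]
    - [0, [-1.9, -1.04, 0.5], [0, 0, 0]]
    - [0, [-1.9, -1.04, 1.5], [0, 0, 0]]
    - [0, [-1.9, -1.04, 2.3], [0, 0, 0]]
    - [0, [-1.9, -1.04, 2.3], [0, 0, 0]]
    - [0, [-1.9, -1.04, 2.3], [0, 0, 0]]

```text
time: 2.22
tool_pos: [522.1, -87.1, 95.3]
eef_rot: [[-0.866, 0.5, 0.002], [0.5, 0.866, -0.001], [-0.002, 0.0, -1.0]]
contact_force: [0.6, -0.2, 0.8]
finger_gap: 0.0
finger_force: 0.0
```

```bash
python3 - <<'E'
from meas import *
from station import manip,viewer
s=manip.state();print(s["time"],s["tool_pos"])
t=viewer.read_camera("top");c=viewer.read_camera("scene")
meas("scene",c)
a=cv2.resize(t["color"][190:310,230:370],None,fx=3,fy=3);b=cv2.resize(c["color"][130:250,200:340],None,fx=3,fy=3)
cv2.imwrite("pics/hover.png",np.hstack([a[:,:400],b[:,:400]])[:,:,::-1])
for n,k in(("top",t),("scene",c)):print(n,proj(k,s["tool_pos"]),proj(k,[589,-90,50]))
E
```

```text
2.225 [522.14348111 -87.09938611  95.29254093]
scene C [628.08929443 -91.26448822] 35.67436218261719 mean [623.69142609 -94.19227609] phase nan red -164.20800479611475 71
top [289.42179893 265.21024048] [291.14414831 238.43175599]
scene [245.10616198 161.35840997] [254.48402397 195.88791446]meas.py:14: RuntimeWarning: Mean of empty slice.
  ph=np.degrees(np.angle(np.exp(6j*np.radians(th)).mean()))/6
  ret = ret.dtype.type(ret / rcount)
```

View pics/hover.png

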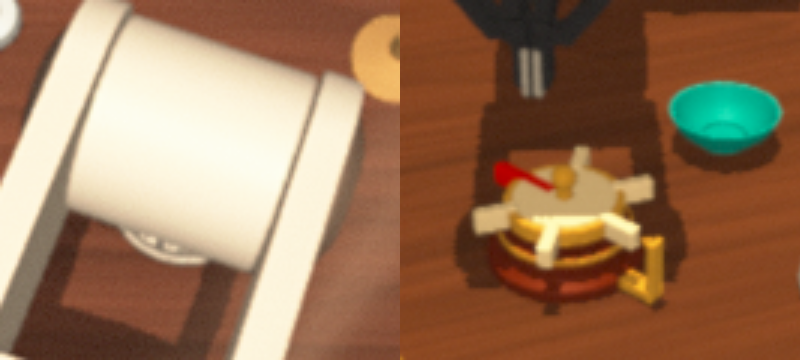

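The fingertip projects where it is seen, at scene (245,161), and the wheel is unmoved. Descending into the gap.

>>> send_rows:
  steps:
    - [0, [-0.04, -0.05, 0.2], [0, 0, 0]]
    - [0, [-0.04, -0.05, 0.4], [0, 0, 0]]
    - [0, [-0.04, -0.05, 0.6], [0, 0, 0]]
    - [0, [-0.04, -0.05, 0.8], [0, 0, 0]]
    - [0, [-0.04, -0.05, 0.9], [0, 0, 0]]
    - [0, [-0.04, -0.05, 0.9], [0, 0, 0]]
    - [0, [-0.04, -0.05, 0.9], [0, 0, 0]]

```text
time: 3.2
tool_pos: [522.1, -90.7, 39.7]
eef_rot: [[-0.866, 0.5, 0.0], [0.5, 0.866, -0.0], [-0.001, 0.0, -1.0]]
contact_force: [0.6, 0.1, -0.2]
finger_gap: -0.1
finger_force: 0.0
```

>>> send_rows:
  steps:
    - [0, [0.02, 0.13, 0], [0, 0, 0]]
    - [0, [0.04, 0.26, 0], [0, 0, 0]]
    - [0, [0.06, 0.39, 0], [0, 0, 0]]
    - [0, [0.07, 0.52, 0], [0, 0, 0]]
    - [0, [0.07, 0.65, 0], [0, 0, 0]]
    - [0, [0.06, 0.78, 0], [0, 0, 0]]
    - [0, [0.04, 0.91, 0], [0, 0, 0]]
    - [0, [0.02, 1.03, 0], [0, 0, 0]]
    - [0, [0, 1.13, 0], [0, 0, 0]]
    - [0, [0, 1.13, 0], [0, 0, 0]]

```text
time: 4.45
tool_pos: [556.0, -31.7, 39.2]
eef_rot: [[-0.866, 0.5, -0.0], [0.5, 0.866, -0.0], [0.0, -0.0, -1.0]]
contact_force: [-0.2, -0.1, 0.3]
finger_gap: -0.1
finger_force: 0.0
```

```bash
python3 - <<'E'
from h import *
from station import manip,viewer
s=manip.state();print(s["time"],s["tool_pos"],s["contact_force"])
c=viewer.read_camera("scene")
cv2.imwrite("pics/f1.png",cv2.resize(c["color"][130:250,200:340,::-1],None,fx=4,fy=4))
E
```

```text
4.45 [555.98413626 -31.655036    39.22182384] [-0.1906814  -0.07717405  0.27558649]
```

View pics/f1.png

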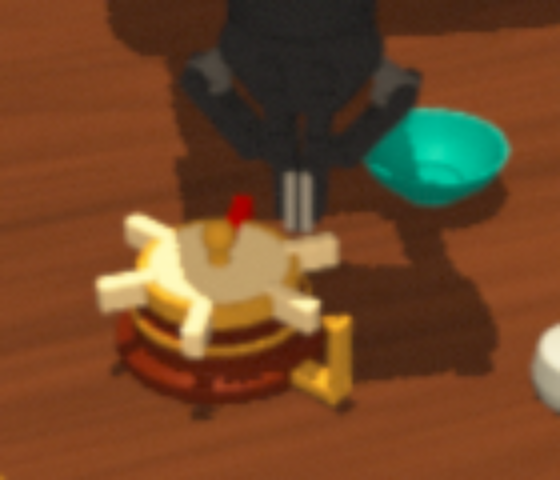

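The first flick gave exactly one click: the red tooth is now at crop (240,210), i.e. 150°, and the finger sits free in the next gap. I'll lift, go back, drop and repeat.

>>> send_rows:
  steps:
    - [0, [0, 0, -0.35], [0, 0, 0]]
    - [0, [0, 0, -0.7], [0, 0, 0]]
    - [0, [0, 0, -0.7], [0, 0, 0]]
    - [0, [0, -0.4, -0.7], [0, 0, 0]]
    - [0, [0, -0.8, -0.7], [0, 0, 0]]
    - [0, [0, -1.13, -0.7], [0, 0, 0]]
    - [0, [0, -1.13, -0.7], [0, 0, 0]]
    - [0, [0, -1.13, -0.4], [0, 0, 0]]
    - [0, [0, -1.13, 0], [0, 0, 0]]
    - [0, [0, -1.13, 0], [0, 0, 0]]

```text
time: 5.75
tool_pos: [520.8, -89.8, 36.9]
eef_rot: [[-0.866, 0.5, -0.004], [0.5, 0.866, 0.001], [0.004, -0.001, -1.0]]
contact_force: [0.2, -0.5, 0.5]
finger_gap: -0.3
finger_force: 0.0
```

>>> send_rows:
  steps:
    - [0, [0.02, 0.13, 0], [0, 0, 0]]
    - [0, [0.04, 0.26, 0], [0, 0, 0]]
    - [0, [0.06, 0.39, 0], [0, 0, 0]]
    - [0, [0.07, 0.52, 0], [0, 0, 0]]
    - [0, [0.07, 0.65, 0], [0, 0, 0]]
    - [0, [0.06, 0.78, 0], [0, 0, 0]]
    - [0, [0.04, 0.91, 0], [0, 0, 0]]
    - [0, [0.02, 1.03, 0], [0, 0, 0]]
    - [0, [0, 1.13, 0], [0, 0, 0]]
    - [0, [0, 1.13, 0], [0, 0, 0]]

```text
time: 7.0
tool_pos: [556.0, -31.7, 39.2]
eef_rot: [[-0.866, 0.5, -0.0], [0.5, 0.866, -0.0], [0.0, -0.0, -1.0]]
contact_force: [0.6, 0.8, 0.1]
finger_gap: -0.2
finger_force: 0.0
```

```bash
python3 - <<'E'
from h import *
from station import manip,viewer
s=manip.state();print(s["time"],s["tool_pos"],s["contact_force"])
c=viewer.read_camera("scene")
cv2.imwrite("pics/f2.png",cv2.resize(c["color"][130:250,200:340,::-1],None,fx=4,fy=4))
E
```

```text
7.0 [555.99005058 -31.65845078  39.22317374] [0.55394254 0.84351808 0.1489302 ]
```

View pics/f2.png

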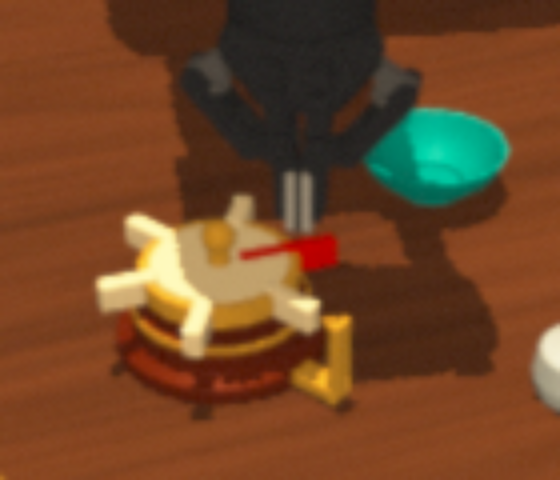

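The red tooth is at crop (318,252), i.e. 90°, one click short. The last flick is the same motion, after which I'll lift straight up and look.

>>> send_rows:
  steps:
    - [0, [0, 0, -0.35], [0, 0, 0]]
    - [0, [0, 0, -0.7], [0, 0, 0]]
    - [0, [0, 0, -0.7], [0, 0, 0]]
    - [0, [0, -0.4, -0.7], [0, 0, 0]]
    - [0, [0, -0.8, -0.7], [0, 0, 0]]
    - [0, [0, -1.13, -0.7], [0, 0, 0]]
    - [0, [0, -1.13, -0.7], [0, 0, 0]]
    - [0, [0, -1.13, -0.4], [0, 0, 0]]
    - [0, [0, -1.13, 0], [0, 0, 0]]
    - [0, [0, -1.13, 0], [0, 0, 0]]

```text
time: 8.3
tool_pos: [520.8, -89.8, 36.9]
eef_rot: [[-0.866, 0.5, -0.004], [0.5, 0.866, 0.001], [0.004, -0.001, -1.0]]
contact_force: [-0.7, 0.2, -0.3]
finger_gap: -0.3
finger_force: 0.0
```

>>> send_rows:
  steps:
    - [0, [0.02, 0.13, 0], [0, 0, 0]]
    - [0, [0.04, 0.26, 0], [0, 0, 0]]
    - [0, [0.06, 0.39, 0], [0, 0, 0]]
    - [0, [0.07, 0.52, 0], [0, 0, 0]]
    - [0, [0.07, 0.65, 0], [0, 0, 0]]
    - [0, [0.06, 0.78, 0], [0, 0, 0]]
    - [0, [0.04, 0.91, 0], [0, 0, 0]]
    - [0, [0.02, 1.03, 0], [0, 0, 0]]
    - [0, [0, 1.13, 0], [0, 0, 0]]
    - [0, [0, 1.13, 0], [0, 0, 0]]

```text
time: 9.55
tool_pos: [556.0, -31.7, 39.3]
eef_rot: [[-0.866, 0.5, -0.0], [0.5, 0.866, -0.0], [0.0, -0.0, -1.0]]
contact_force: [-0.1, -0.2, -0.0]
finger_gap: 0.2
finger_force: 0.0
```

>>> send_rows:
  steps:
    - [0, [0, 0, -0.3], [0, 0, 0]]
    - [0, [0, 0, -0.8], [0, 0, 0]]
    - [0, [0, 0, -1.6], [0, 0, 0]]
    - [0, [0, 0, -2.4], [0, 0, 0]]
    - [0, [0.8, 0, -3], [0, 0, 0]]
    - [0, [1.6, 0, -3], [0, 0, 0]]
    - [0, [2.4, 0, -3], [0, 0, 0]]
    - [0, [2.4, 0, -3], [0, 0, 0]]
    - [0, [2.4, 0, -3], [0, 0, 0]]

```text
time: 10.68
tool_pos: [431.4, 39.9, 220.4]
eef_rot: [[-0.866, 0.5, 0.002], [0.5, 0.866, -0.0], [-0.002, 0.001, -1.0]]
contact_force: [-0.1, -0.9, 0.4]
finger_gap: 0.1
finger_force: 0.0
```

```bash
python3 - <<'E'
from meas import *
from station import manip,viewer
s=manip.state();print(s["time"],s["tool_pos"],s["contact_force"],abs(s["dq"]).max())
c=viewer.read_camera("scene");meas("scene",c)
cv2.imwrite("pics/f3.png",c["color"][:,:,::-1])
E
```

```text
10.675 [431.42346157  39.87762362 220.42018332] [-0.07646249 -0.89268661  0.41516546] 0.029859064079421228
scene C [593.74603271 -91.48674011] 69.75638580322266 mean [593.4202824  -89.84560228] phase 27.587470921457353 red 29.217615939162638 105
```

View pics/f3.png

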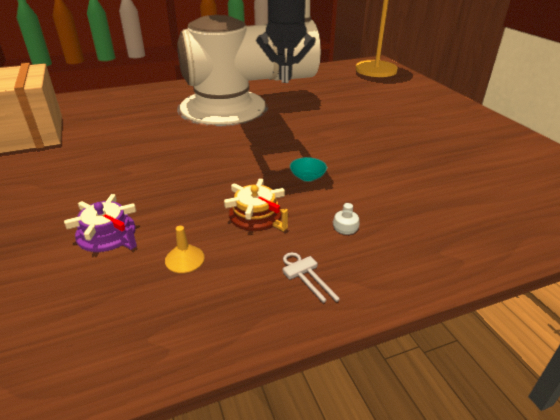

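The red tooth, near (272,205), now points at the brass pointer (284,215) at a measured 29.2°. The other objects are where they were and the arm is clear.

```bash
python3 -c "
from station import close_job
print(close_job())"
```

```text
the job is handed in; nothing more can be done
None
```

The job is handed in: three edge flicks clockwise brought the red tooth to the brass pointer without running past it, nothing else was moved, and the arm finished clear.

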